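Snap the tool caddy's hook onto the ring stand

TASK

Take the yellow tool caddy by its orange grip and press the red spring gate of its snap hook against the front bar of the brass ring on the stand until the bar is through and the gate springs shut behind it; then let the caddy down so that it hangs upright and still from the ring, and let go of it. Feel your way gently, as the ring's reach is not known exactly and neither hook nor ring may be forced; keep the caddy upright and leave the other things on the bench where they are.

Things in the scene. Friction and masses are not known exactly. Their poses are not given: they have to be found in the camera images.
- caddy: Loose tool caddy, 0.2 to 0.42 kg, upright on the bench; origin under the centre of its yellow cup (70 x, 60 y, 50 mm high; fixed-in tools reach 73 mm). A snap hook of 7 mm steel wire rises in its x-z plane: spine at x = -18.5 mm, cross wire at z = 81, arched crown above, mouth on its +x side, orange grip on top. Centre of mass near x = 0, low, so it hangs upright from the crown
- caddy_tab (a point): centre of the caddy's orange grip, an upright block 12 (x) x 26 (y) x 38 mm high from z = 138 to 176 mm above the caddy's origin, at x = y = 0; take it from above with the fingers closing along the caddy's x, across its 12 mm, its axes being the caddy's
- hook_seat (a point): seat under the hook's crown, a blunt V of 18 mm wide strap that centres the bar: where the top of the ring's bar lies when the caddy hangs, 131 mm above the caddy's origin at x = y = 0; the caddy's axes
- hook_nose (a point): lower end of the hook's nose (7 mm wire that hangs down from the crown), at x = +13, z = 117 mm in the caddy's frame. The bar goes in below it from +x: best bar centre 9 mm below this point; once the bar's centre is 8 to 11 mm further in (-x) than this point, it clears the nose and, as the caddy is let down about 19 mm, slides up past the gate's tip into the crown
- gate (a joint): red spring gate closing the hook's mouth, a 5 mm rod at x = +13 mm from its hinge at z = 84 up to the nose. 0 is shut; grows as its tip is pushed inward (caddy's -x); hard stop at 0.65 rad. About 4 N starts it, about 6 N brings it to the stop, then force rises at once. At the stop the bar's centre is about 11 mm in from the nose. Springs shut by itself once the bar is past its tip
- stand: Fixed ring stand: origin under its post, z up. Base 130 x 120 x 12 mm, post 18 mm thick, black clamp head 189 to 217 mm high with a red knob on +y. It holds a rigid brass ring, a level closed loop of 8 mm bar at 205 mm centre height; its front bar runs along the stand's y, 64 mm long, on the -x side, open for 35 mm behind. Bring the caddy from the -x side, its x along the stand's x
- ring_far (a point): point fixed on the stand at x = -130 mm, y = 0, z = 205 mm: where the middle of the ring's front bar would be with the ring's rod pulled fully out. The rod is clamped at a reach that is not measured: the bar's centre lies anywhere from 0 to 50 mm behind this point (towards the post, the stand's +x) and does not move under hand forces. The stand's axes
- pot: small unglazed terracotta cup, 84 mm wide, 90 mm tall, origin under its centre
- glaze_jar: amber glaze jar, 70 mm wide, 90 mm tall, origin under its centre
- bowl: blue glazed bowl, 110 mm wide, 50 mm tall, origin under its centre
- brush: glaze brush lying on the bench
- wood_rib: flat dark wooden rib, 100 x 55 x 7 mm, lying on the bench
- scissors: red-handled scissors lying flat, about 165 mm long

How it is judged:
By the outcome, as a careful person would: the job done as asked, in the order asked, and still so for the second after the job is handed in, with the robot touching nothing.
It also fails if it takes over 64 s, if anything falls off the work surface, if the arm or the gripper's body presses on something with over 40 N, if the wrist force passes 120 N, or if a joint passes its speed limit or range.

ROBOT

A 6-joint arm with a two-finger parallel gripper is mounted at the origin on the work surface. World frame = base frame: x ahead of the robot, y to its left, z up, the work surface at z = 0. Lengths are in m, angles in rad, forces in N, time in s.
With the tool pointing down it reaches from about 0.3 to 0.775 m from the base axis. Payload 14.6 kg.
Tool frame: the origin (TCP) lies midway between the tips of the shut fingers; the grasp point (between the pads) lies 19 mm behind it; z points along the fingers, y is the line along which they close (so a half turn about z gives the same grasp; the last joint's range is limited). The gripper opens to 94 mm and grips with 3 to 60 N. Pads are 16 mm wide; open, the fingers measure 119 mm over their backs; the gripper's body (75 mm by 177 mm) begins 78 mm behind the grasp point.
Start: joints at [1.102, 0.3, 1.521, -0, 1.321, -0.067], TCP at [0.215, 0.506, 0.205] pointing down, gripper open.
Joint ranges: [-3.03, 3.03], [-0.79, 2.21], [0.23, 2.52], [-1.04, 4.18], [0, 3.07], [-2.55, 2.55]. Speed limits (rad/s): [2.22, 2.22, 2.57, 3.14, 3.14, 3.14].

INTERFACE

Orientations are given as a rotation vector (axis times angle).
In Python, from plant import status, imaging, job gives the robot as it stands.
- The arm moves only by the tool jog_arm, never from a script. Its argument "deltas" is a list of rows, each a list of 6 numbers: the shift along the tool's x, y, z in m, then the turn, a rotation vector about the tool's x, y, z in rad. A call has 1 to 5 rows; each row shifts and turns the commanded pose from where the row before left it, along the tool's axes as they then stand; what a row does not reach is not made up. A row lasts 1/12 s, in which the tool goes at most 41.7 mm and 7.16 degrees, less where a joint would pass 70% of its speed; a pose out of reach is approached as far as the arm can. A call is refused whole if a number of a shift passes 0.0417 or a number of a turn 0.125, either way. A call with a gripper value outside its range is refused whole. "gripper" is the finger opening in m, from 0 to 0.094, set as the call begins (left out, the last holds). The fingers move at their own pace and stop on an object; "force" is the grip in N (left out, the last holds). Time passes only in rows, so rows that do not move let the fingers close. It gives the time, the measured TCP pose, the force, the opening and the grip force at its end, in the units of the state.
- status.read_state(): the state, without advancing time (a new reading comes with each control period).
- imaging.get_image(name): name is "scene" or "top"; returns a dict with "frame" (384x512x3 uint8, blue, green, red), "camera_matrix" (3x3 intrinsics, pixels), "R" (3x3) and "t" (3): a world point X has camera coordinates R X + t. Camera axes: x right, y down, z forward; pixel columns grow to the right and rows downward; lengths in m; the calibration is good to about 2 mm. A picture is of the moment at which its call begins. There is no depth.
- job.finish_job(): hands the job in; it is judged then, once.
Trained networks look in a picture, given as the dict that the camera call returned (one of the last four; its "shot" number tells which), for a name from the list of things; names that differ only in an ending like _2 or _b are one class to them, and where a whole thing is asked for, a point or a joint stands for the part that bears it (a point fixed in the world has none). Each returns a list of dicts, best first, with "score" (0 to 1); they miss things now and then, are a little off and sometimes report something else, mostly with a low value. They report only what shows in the picture. A call takes as long as a camera call.
- imaging.find_in(picture, target): "position" ([x, y, z] in m, in world coordinates, good to about 4 mm: the middle of the surface that is visible of it).
- imaging.outline_of(picture, target): "mask" (384x512 bool, what is visible of it).
The state is a dict: "clock": time; "q": joint angles; "qd": joint speeds; "tau": joint torques, N m; "tool_pos": TCP position; "tcp_rot": TCP orientation; "ft_force": force on the tool from outside, world axes, zero at the start; "torque": the same for the moment, N m; "grip_width": finger opening in m; "grip_force": force on a finger pad.
Only numpy, scipy, OpenCV 4.12 (cv2) and the standard library are available. Lean on these libraries where they do the work, as an engineer would, in place of code of your own. Each camera call takes 0.05 s, during which the arm holds its last target. There are 200 camera calls.

## Working session

There is one attempt and no reset: what is moved stays moved. The work goes in short steps, Python scripts to look and compute and a tool call to move; the robot and the scene stay as the last step left them, time stands still between calls to the robot, and variables do not carry over. Pictures are saved under pics/ and viewed, at most 10 in all, crops included, and the job is handed in when it is done.

Besides the shell and the picture viewer there is one more tool, called after "Emit:" as name(argument=value, ...) on one line, values as JSON. jog_arm: Moves the arm, as the interface text tells. Its arguments: {"type":"object","properties":{"deltas":{"type":"array","items":{"type":"array","items":{"type":"number"}}},"gripper":{"type":"number"},"force":{"type":"number"}},"required":["deltas"]}

```bash
mkdir -p pics; cat > h.py <<'E'
import numpy as np, cv2
from plant import status, imaging, job
def find(p,names):
    for n in names:
        for r in imaging.find_in(p,n)[:2]: print(n,np.round(r['position'],4),round(r['score'],2))
E
python3 - <<'E'
from h import *
s=status.read_state();print({k:np.round(v,3) for k,v in s.items()})
for c in ['scene','top']:
    p=imaging.get_image(c);cv2.imwrite(f'pics/{c}1.png',p['frame'])
    print(c,np.round(p['camera_matrix'],1).tolist(),np.round(-p['R'].T@p['t'],3),np.round(p['R'],2).tolist())
    find(p,['caddy','caddy_tab','hook_nose','stand','gate','pot','glaze_jar','bowl'])
E
```

```text
{'clock': np.float64(0.0), 'q': array([ 1.102,  0.3  ,  1.522, -0.   ,  1.321, -0.067]), 'qd': array([ 0.001, -0.   , -0.001,  0.003, -0.   ,  0.   ]), 'tau': array([ 0.0000e+00, -5.3180e+01, -3.5274e+01,  7.1000e-02,  2.4000e-02,
       -0.0000e+00]), 'tool_pos': array([0.215, 0.506, 0.205]), 'tcp_rot': array([-6.270e-01, -3.078e+00,  2.000e-03]), 'ft_force': array([ 0.218, -0.55 , -0.697]), 'torque': array([-0.02 ,  0.009, -0.017]), 'grip_force': np.float64(0.0), 'grip_width': np.float64(0.094)}
scene [[356.7, 0.0, 249.2], [0.0, 356.7, 189.5], [0.0, 0.0, 1.0]] [ 0.977 -0.32   0.972] [[0.56, 0.83, 0.01], [0.69, -0.46, -0.56], [-0.46, 0.32, -0.83]]
caddy [ 0.4571 -0.1793  0.0503] 0.73
caddy_tab [ 0.4545 -0.1734  0.0513] 0.65
hook_nose [ 0.4521 -0.1756  0.0525] 0.64
stand [0.7199 0.1344 0.008 ] 0.76
pot [ 0.6366 -0.4463  0.049 ] 0.64
glaze_jar [0.4263 0.3177 0.0682] 0.59
bowl [ 0.7147 -0.2242  0.0227] 0.83
top [[423.0, 0.0, 256.2], [0.0, 423.0, 184.4], [0.0, 0.0, 1.0]] [ 0.322 -0.007  1.359] [[-0.03, -1.0, -0.01], [-0.98, 0.03, -0.17], [0.17, 0.0, -0.98]]
caddy [ 0.4379 -0.1723  0.0517] 0.87
caddy_tab [ 0.4383 -0.1746  0.0496] 0.57
hook_nose [ 0.4402 -0.1768  0.051 ] 0.76
stand [0.7051 0.1348 0.0115] 0.74
gate [ 0.3759 -0.4097  0.0191] 0.43
pot [ 0.6569 -0.4514  0.0481] 0.9
glaze_jar [0.4149 0.3242 0.0927] 0.96
bowl [ 0.7209 -0.2336  0.0233] 0.84
bowl [0.708  0.1369 0.0105] 0.16
```

```bash
python3 - <<'E'
import cv2,numpy as np
a=cv2.imread('pics/scene1.png');b=cv2.imread('pics/top1.png')
cv2.imwrite('pics/a2.png',cv2.resize(a,(800,600),interpolation=cv2.INTER_CUBIC))
cv2.imwrite('pics/b2.png',cv2.resize(b,(800,600),interpolation=cv2.INTER_CUBIC))
E
```

```text
(no output)
```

View pics/a2.png

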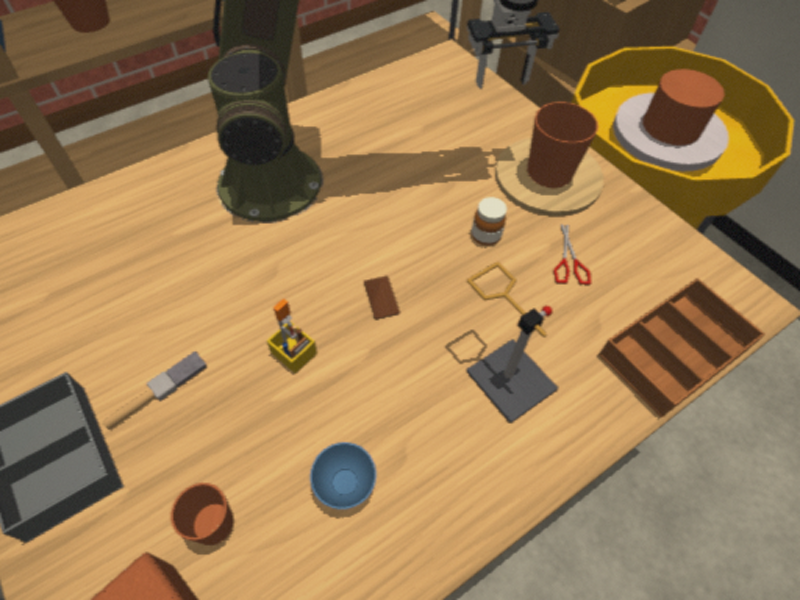

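View pics/b2.png

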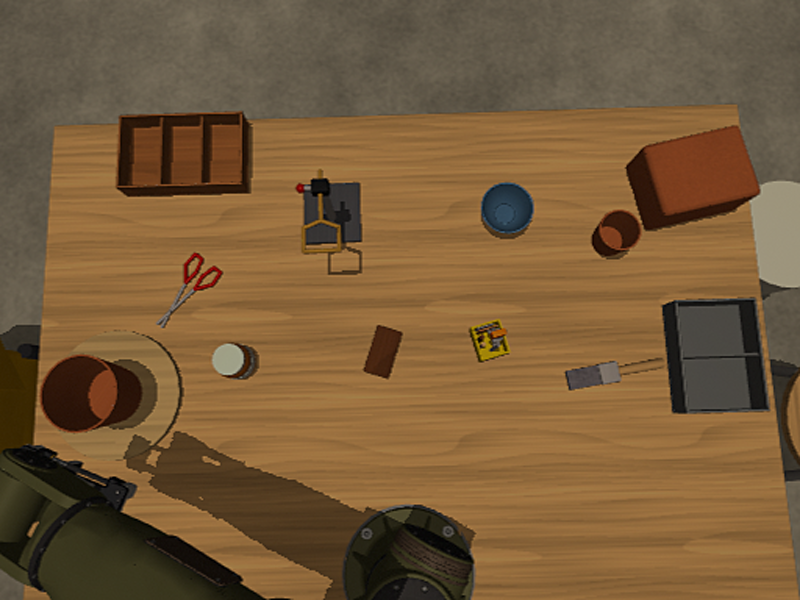

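The scene shows the caddy at (290,340), the ring at (493,282) and the stand at (512,380) in the 800x600 picture. The top view shows the caddy at (490,340) and the front bar at (321,250). I'll zoom in on both next.

```bash
python3 - <<'E'
import cv2,numpy as np
a=cv2.imread('pics/scene1.png');b=cv2.imread('pics/top1.png')
def c(im,u,v,w=40,h=30): return cv2.resize(im[v-h:v+h,u-w:u+w],(400,300),interpolation=cv2.INTER_CUBIC)
def l(u,v): print(u-40,v-30)
m=np.vstack([np.hstack([c(a,186,212),c(b,314,218)]),np.hstack([c(a,320,185),c(b,208,142)])])
cv2.imwrite('pics/m3.png',m)
E
```

```text
(no output)
```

View pics/m3.png

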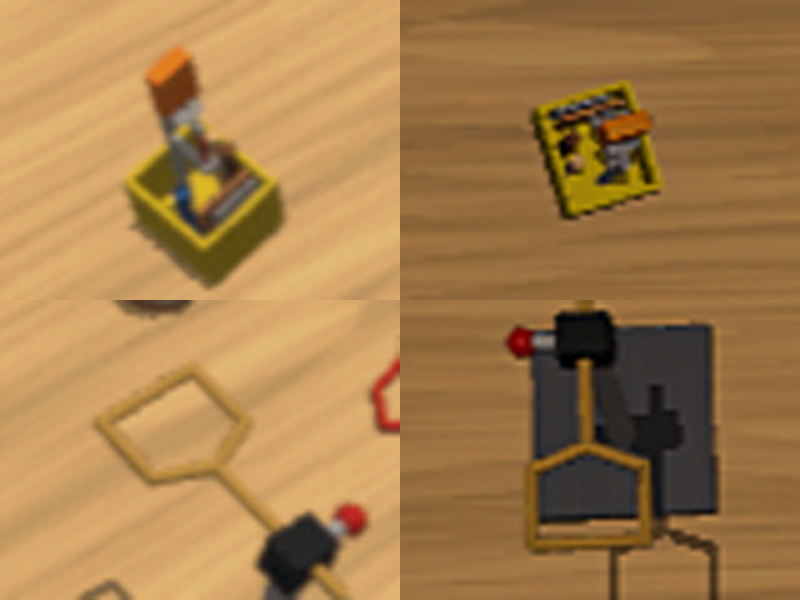

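```bash
cat >> h.py <<'E'
def bp(p,u,v,z):
    d=p['R'].T@np.linalg.solve(p['camera_matrix'],[u,v,1.]); o=-p['R'].T@p['t']
    return (o+d*(z-o[2])/d[2])
def pr(p,X):
    c=np.atleast_2d(X)@p['R'].T+p['t']; q=c@p['camera_matrix'].T; return q[:,:2]/q[:,2:]
def pose(x,y,yaw,P):
    c,s=np.cos(yaw),np.sin(yaw); P=np.atleast_2d(P); return np.c_[x+c*P[:,0]-s*P[:,1],y+s*P[:,0]+c*P[:,1],P[:,2]]
E
python3 - <<'E'
from h import *
from scipy.optimize import least_squares
ps=imaging.get_image('scene');pt=imaging.get_image('top')
o={'a':(146,182),'b':(274,188),'c':(280,155),'d':(168,112)}
off={'a':(0,0),'b':(400,0),'c':(0,300),'d':(400,300)}
def px(k,X,Y): return np.array([o[k][0]+(X-off[k][0]+.5)/5-.5,o[k][1]+(Y-off[k][1]+.5)/5-.5])
# bar centreline corners
for P,k,A,B in [(pt,'d',(530,546),(649,542)),(ps,'c',(100,423),(191,369))]:
    a=bp(P,*px(k,*A),.205);b=bp(P,*px(k,*B),.205);print('bar',a,b,(a+b)/2,np.linalg.norm(a-b),np.degrees(np.arctan2((b-a)[0],-(b-a)[1])))
# base corners top z=.012
r=[bp(pt,*px('d',*q),.012) for q in [(712,325),(717,513)]];print('base right',r, np.degrees(np.arctan2((r[0]-r[1])[1],(r[0]-r[1])[0])))
tops=[(535,103),(630,82),(662,187),(566,217)]
w=[bp(pt,*px('b',*q),.05) for q in tops];print('cup top',np.round(w,4).tolist(),np.mean(w,0))
ws=[bp(ps,*px('a',*q),.05) for q in [(126,184),(203,249),(284,184)]];print('cup scene',np.round(ws,4).tolist(),(ws[0]+ws[2])/2)
v=w[0]+w[1]-w[2]-w[3];yaw=np.arctan2(v[1],v[0]);print('yaw',np.degrees(yaw))
t=bp(pt,*px('b',628,125),.176);print('tab top',t, 'scene',bp(ps,*px('a',170,65),.176))
x,y=np.mean(w,0)[:2]
for i,(yw) in enumerate([yaw,yaw+np.pi]):
    for P,k in [(ps,'a'),(pt,'b')]:
        uv=pr(P,pose(x,y,yw,[[-.0185,0,.081],[-.0185,0,.12],[.013,0,.084],[.013,0,.117],[0,0,.176]]))
        print(i,k,np.round((uv-np.array(o[k]))*5).tolist())
for r in imaging.outline_of(ps,'gate')[:2]: print(r['score'],np.argwhere(r['mask']).mean(0))
E
```

```text
bar [0.59716052 0.17057033 0.205     ] [0.59734137 0.10385641 0.205     ] [0.59725095 0.13721337 0.205     ] 0.06671416610988058 0.15531411325888117
bar [0.59830974 0.10713614 0.205     ] [0.59748045 0.17089295 0.205     ] [0.59789509 0.13901455 0.205     ] 0.06376219914254183 -179.2547942188927
base right [array([0.79026497, 0.07849182, 0.012     ]), array([0.66150917, 0.07763989, 0.012     ])] 0.37909702305443205
cup top [[0.4725, -0.1377, 0.05], [0.4838, -0.1974, 0.05], [0.4181, -0.2135, 0.05], [0.4014, -0.1534, 0.05]] [ 0.44395507 -0.17552688  0.05      ]
cup scene [[0.4219, -0.2127, 0.05], [0.4851, -0.1956, 0.05], [0.4738, -0.1353, 0.05]] [ 0.44783692 -0.17397352  0.05      ]
yaw 13.077094719693818
tab top [ 0.44401705 -0.17665629  0.176     ] scene [ 0.44580134 -0.1746708   0.176     ]
0 a [[169.0, 133.0], [158.0, 97.0], [205.0, 163.0], [197.0, 133.0], [165.0, 61.0]]
0 b [[211.0, 170.0], [220.0, 164.0], [197.0, 119.0], [204.0, 113.0], [224.0, 123.0]]
1 a [[212.0, 171.0], [202.0, 136.0], [174.0, 136.0], [166.0, 106.0], [165.0, 61.0]]
1 b [[194.0, 111.0], [202.0, 103.0], [209.0, 160.0], [216.0, 155.0], [224.0, 123.0]]
```

```bash
cat >> h.py <<'E'
from scipy.spatial.transform import Rotation as Rn
def plan(x,y,z,psi,n,nturn=None):
    "rows to TCP target, pointing down, tool y at psi rad"
    s=status.read_state(); R=Rn.from_rotvec(s['tcp_rot']); p=np.array(s['tool_pos'])
    c,q=np.cos(psi),np.sin(psi)
    T=Rn.from_matrix(np.array([[-q,c,0],[c,q,0],[0,0,-1]]).T.reshape(3,3).T if 0 else np.c_[[-q,c,0],[c,q,0],[0,0,-1]])
    rv=(R.inv()*T).as_rotvec(); nt=nturn or n; d=(np.array([x,y,z])-p)/n
    for i in range(n):
        k=R.inv().apply(d); w=rv/nt if i<nt else np.zeros(3)
        print(np.round(np.r_[k,w],4).tolist()); R=R*Rn.from_rotvec(w)
    print('t',round(float(s['clock']),2),'p',np.round(p,4),'f',np.round(s['ft_force'],2))
E
python3 -c "
from h import *
plan(.4455,-.175,.235,np.radians(13.3),20)"
```

```text
[-0.0239, -0.0268, -0.0015, -0.0, 0.0, 0.0468]
[-0.0252, -0.0257, -0.0015, -0.0, 0.0, 0.0468]
[-0.0263, -0.0245, -0.0015, -0.0, 0.0, 0.0468]
[-0.0274, -0.0232, -0.0015, -0.0, 0.0, 0.0468]
[-0.0285, -0.0219, -0.0015, -0.0, 0.0, 0.0468]
[-0.0295, -0.0206, -0.0015, -0.0, 0.0, 0.0468]
[-0.0304, -0.0192, -0.0015, -0.0, 0.0, 0.0468]
[-0.0313, -0.0177, -0.0015, -0.0, 0.0, 0.0468]
[-0.0321, -0.0162, -0.0015, -0.0, 0.0, 0.0468]
[-0.0328, -0.0147, -0.0015, -0.0, 0.0, 0.0468]
[-0.0335, -0.0131, -0.0015, -0.0, 0.0, 0.0468]
[-0.034, -0.0116, -0.0015, -0.0, 0.0, 0.0468]
[-0.0345, -0.01, -0.0015, -0.0, 0.0, 0.0468]
[-0.035, -0.0083, -0.0015, -0.0, 0.0, 0.0468]
[-0.0353, -0.0067, -0.0015, -0.0, 0.0, 0.0468]
[-0.0356, -0.005, -0.0015, -0.0, 0.0, 0.0468]
[-0.0358, -0.0034, -0.0015, -0.0, 0.0, 0.0468]
[-0.0359, -0.0017, -0.0015, -0.0, 0.0, 0.0468]
[-0.036, 0.0, -0.0015, -0.0, 0.0, 0.0468]
[-0.0359, 0.0017, -0.0015, -0.0, 0.0, 0.0468]
t 1.05 p [0.2151 0.5062 0.2054] f [-0.01 -0.24  0.25]
```

Emit:
jog_arm(deltas=[[-0.024, -0.027, -0.0015, 0, 0, 0.047], [-0.025, -0.0255, -0.0015, 0, 0, 0.047], [-0.0265, -0.0245, -0.0015, 0, 0, 0.047], [-0.0275, -0.023, -0.0015, 0, 0, 0.047], [-0.0285, -0.022, -0.0015, 0, 0, 0.047]], gripper=0.06)

```text
clock: 1.47
tool_pos: [0.273, 0.3344, 0.213]
tcp_rot: [0.986, 2.983, 0.0]
ft_force: [1.1, -0.7, 0.2]
grip_width: 0.0641
grip_force: 0.0
```

Emit:
jog_arm(deltas=[[-0.0295, -0.0205, -0.0015, 0, 0, 0.047], [-0.0305, -0.019, -0.0015, 0, 0, 0.047], [-0.0315, -0.0175, -0.0015, 0, 0, 0.047], [-0.032, -0.016, -0.0015, 0, 0, 0.047], [-0.033, -0.0145, -0.0015, 0, 0, 0.047]])

```text
clock: 1.88
tool_pos: [0.3312, 0.1643, 0.2208]
tcp_rot: [1.329, 2.846, 0.001]
ft_force: [1.0, 0.8, 0.4]
grip_width: 0.06
grip_force: 0.0
```

Emit:
jog_arm(deltas=[[-0.0335, -0.013, -0.0015, 0, 0, 0.047], [-0.034, -0.0115, -0.0015, 0, 0, 0.047], [-0.0345, -0.01, -0.0015, 0, 0, 0.047], [-0.035, -0.0085, -0.0015, 0, 0, 0.047], [-0.0355, -0.0065, -0.0015, 0, 0, 0.047]])

```text
clock: 2.3
tool_pos: [0.3887, -0.0064, 0.2283]
tcp_rot: [1.654, 2.67, 0.001]
ft_force: [0.7, 0.9, -0.0]
grip_width: 0.0602
grip_force: 0.0
```

Emit:
jog_arm(deltas=[[-0.0355, -0.005, -0.0015, 0, 0, 0.047], [-0.036, -0.0035, -0.0015, 0, 0, 0.047], [-0.036, -0.0015, -0.0015, 0, 0, 0.047], [-0.036, 0, -0.0015, 0, 0, 0.047], [-0.036, 0.0015, -0.0015, 0, 0, 0.047]])

```text
clock: 2.72
tool_pos: [0.4459, -0.1772, 0.2356]
tcp_rot: [1.956, 2.458, 0.0]
ft_force: [1.5, 0.7, -0.5]
grip_width: 0.06
grip_force: 0.0
```

```bash
python3 - <<'E'
from h import *
plan(.4455,-.1755,.235,np.radians(13.3),1)
ps=imaging.get_image('scene');pt=imaging.get_image('top')
a=ps['frame'];s=status.read_state()
m=np.hstack([cv2.resize(a[168:243,137:237],(400,300),interpolation=cv2.INTER_CUBIC),cv2.resize(pt['frame'][180:255,264:364],(400,300),interpolation=cv2.INTER_CUBIC)])
cv2.imwrite('pics/m4.png',m)
E
```

```text
[0.0018, -0.0, 0.0006, 0.0004, 0.0002, -0.0058]
t 2.72 p [ 0.4459 -0.1772  0.2356] f [ 1.47  0.73 -0.47]
```

View pics/m4.png

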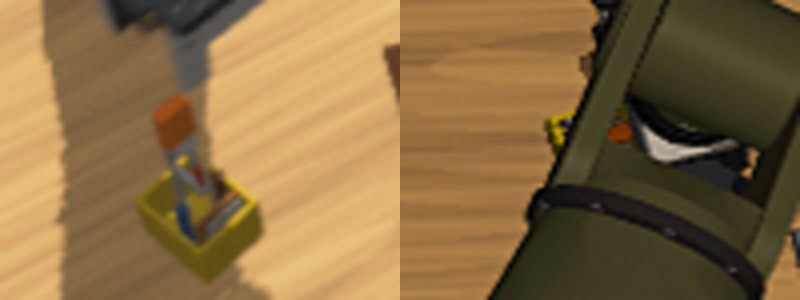

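The scene crop shows the red gate at (195,180), to the right of the spine, so the caddy's +x is at a yaw of about 13°. Next I go down and grasp.

Emit:
jog_arm(deltas=[[0.002, 0, 0.02, 0, 0, -0.006], [0, 0, 0.025, 0, 0, 0], [0, 0, 0.025, 0, 0, 0], [0, 0, 0.018, 0, 0, 0], [0, 0, 0.0055, 0, 0, 0]])

```text
clock: 3.23
tool_pos: [0.4441, -0.1722, 0.1395]
tcp_rot: [-1.942, -2.464, 0.001]
ft_force: [-0.3, 1.2, -0.0]
grip_width: 0.0599
grip_force: 0.0
```

Emit:
jog_arm(deltas=[[0, 0, 0, 0, 0, 0], [0, 0, 0, 0, 0, 0], [0, 0, 0, 0, 0, 0], [0, 0, 0, 0, 0, 0], [0, 0, 0, 0, 0, 0]], gripper=0, force=45)

```text
clock: 3.65
tool_pos: [0.4456, -0.1734, 0.1428]
tcp_rot: [1.945, 2.466, 0.001]
ft_force: [-0.7, 0.3, -0.5]
grip_width: 0.0301
grip_force: 0.0
```

Emit:
jog_arm(deltas=[[0, 0, 0, 0, 0, 0], [0, 0, 0, 0, 0, 0], [0, 0, 0, 0, 0, 0]])

```text
clock: 3.9
tool_pos: [0.4452, -0.1733, 0.142]
tcp_rot: [1.946, 2.467, -0.0]
ft_force: [-0.3, -0.9, -2.0]
grip_width: 0.0121
grip_force: 44.9
```

Emit:
jog_arm(deltas=[[0, 0, -0.01, 0, 0, 0], [0, 0, -0.025, 0, 0, 0], [0, 0, -0.03, 0, 0, 0], [0, 0, -0.025, 0, 0, 0], [0, 0, -0.01, 0, 0, 0]])

```text
clock: 4.32
tool_pos: [0.446, -0.1737, 0.2458]
tcp_rot: [1.943, 2.463, 0.002]
ft_force: [-0.1, -0.0, -2.5]
grip_width: 0.0117
grip_force: 44.9
```

```bash
python3 - <<'E'
from h import *
plan(.54,.138,.239,np.radians(.3),15)
E
```

```text
[0.0187, 0.0109, 0.0004, 0.0003, 0.0002, 0.0153]
[0.0189, 0.0106, 0.0004, 0.0003, 0.0002, 0.0153]
[0.0191, 0.0104, 0.0004, 0.0003, 0.0002, 0.0153]
[0.0192, 0.0101, 0.0004, 0.0003, 0.0002, 0.0153]
[0.0194, 0.0098, 0.0004, 0.0003, 0.0002, 0.0153]
[0.0195, 0.0095, 0.0004, 0.0003, 0.0002, 0.0153]
[0.0197, 0.0092, 0.0004, 0.0003, 0.0002, 0.0153]
[0.0198, 0.0089, 0.0004, 0.0003, 0.0002, 0.0153]
[0.0199, 0.0086, 0.0004, 0.0003, 0.0002, 0.0153]
[0.0201, 0.0083, 0.0004, 0.0003, 0.0002, 0.0153]
[0.0202, 0.0079, 0.0004, 0.0003, 0.0002, 0.0153]
[0.0203, 0.0076, 0.0004, 0.0003, 0.0002, 0.0153]
[0.0204, 0.0073, 0.0004, 0.0003, 0.0002, 0.0153]
[0.0205, 0.007, 0.0005, 0.0003, 0.0002, 0.0153]
[0.0206, 0.0067, 0.0005, 0.0003, 0.0002, 0.0153]
t 4.32 p [ 0.446  -0.1737  0.2458] f [-0.14 -0.01 -2.52]
```

Emit:
jog_arm(deltas=[[0.0185, 0.011, 0.0003, 0, 0, 0.0153], [0.019, 0.0105, 0.0003, 0, 0, 0.0153], [0.019, 0.0105, 0.0003, 0, 0, 0.0153], [0.019, 0.01, 0.0003, 0, 0, 0.0153], [0.0195, 0.01, 0.0003, 0, 0, 0.0153]])

```text
clock: 4.73
tool_pos: [0.4768, -0.0687, 0.2399]
tcp_rot: [-2.039, -2.389, 0.001]
ft_force: [0.9, -0.1, -2.1]
grip_width: 0.0115
grip_force: 45.0
```

Emit:
jog_arm(deltas=[[0.0195, 0.0095, 0.0003, 0, 0, 0.0153], [0.0195, 0.009, 0.0003, 0, 0, 0.0153], [0.02, 0.009, 0.0003, 0, 0, 0.0153], [0.02, 0.0085, 0.0003, 0, 0, 0.0153], [0.02, 0.0085, 0.0003, 0, 0, 0.0153]])

```text
clock: 5.15
tool_pos: [0.5083, 0.0353, 0.2384]
tcp_rot: [-2.129, -2.309, 0.001]
ft_force: [0.7, -1.0, -2.0]
grip_width: 0.0116
grip_force: 45.0
```

Emit:
jog_arm(deltas=[[0.02, 0.008, 0.0003, 0, 0, 0.0153], [0.0205, 0.0075, 0.0003, 0, 0, 0.0153], [0.0205, 0.0075, 0.0003, 0, 0, 0.0153], [0.0205, 0.007, 0.0003, 0, 0, 0.0153], [0.0205, 0.0065, 0.0003, 0, 0, 0.0153]])

```text
clock: 5.57
tool_pos: [0.5396, 0.139, 0.2367]
tcp_rot: [-2.216, -2.226, 0.002]
ft_force: [1.2, 0.3, -2.3]
grip_width: 0.0118
grip_force: 45.0
```

Emit:
jog_arm(deltas=[[0, 0, 0, 0, 0, 0], [0, 0, 0, 0, 0, 0], [0, 0, 0, 0, 0, 0]])

```text
clock: 5.82
tool_pos: [0.5394, 0.1375, 0.237]
tcp_rot: [-2.215, -2.228, 0.001]
ft_force: [0.2, -1.0, -2.6]
grip_width: 0.011
grip_force: 45.0
```

```bash
python3 - <<'E'
from h import *
plan(.54,.138,.239,np.radians(.3),1)
ps=imaging.get_image('scene');pt=imaging.get_image('top')
p=status.read_state()['tool_pos'];print(p, Rn.from_rotvec(status.read_state()['tcp_rot']).as_matrix().round(3).tolist())
K=[[-.0185,0,.081],[-.0185,0,.12],[.013,0,.084],[.013,0,.117],[0,0,.176],[0,0,.138],[-.035,-.03,.05],[.035,-.03,.05],[.035,.03,.05]]
uv=pr(ps,pose(p[0],p[1],0.005,K)+[0,0,p[2]-.142])
b=pr(ps,[[.5976,.17,.205],[.5976,.106,.205]])
m=cv2.resize(ps['frame'][140:240,256:389],(798,600),interpolation=cv2.INTER_CUBIC)
for q in np.r_[uv,b]: cv2.circle(m,tuple(np.int32((q-[256,140])*6+3)),3,(255,0,255),1)
cv2.imwrite('pics/m5.png',m)
E
```

```text
[0.0005, 0.0006, -0.002, -0.001, 0.0003, 0.0005]
t 5.82 p [0.5394 0.1375 0.237 ] f [ 0.17 -1.   -2.59]
[0.53949572 0.13713549 0.23737384] [[-0.005, 1.0, -0.0], [1.0, 0.005, -0.0], [-0.0, -0.0, -1.0]]
```

View pics/m5.png

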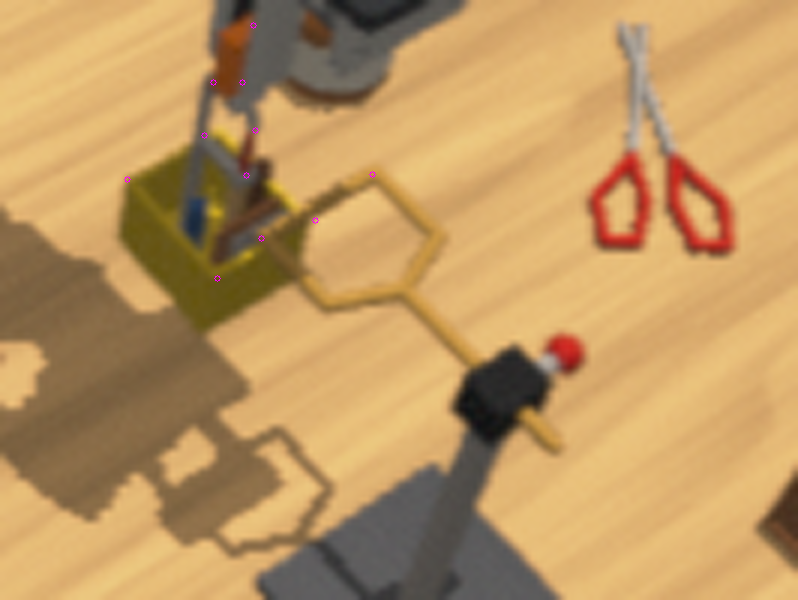

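The overlay matches the ring's front bar, (372,175)–(262,238). The caddy sits about 3.5 mm towards -y of the TCP, so I correct y and z and approach the bar.

Emit:
jog_arm(deltas=[[0.002, 0.006, -0.001, 0, 0, 0], [0.002, 0.01, -0.001, 0, 0, 0], [0, 0.009, 0, 0, 0, 0], [0, 0.005, 0, 0, 0, 0], [0, 0, 0, 0, 0, 0]])

```text
clock: 6.33
tool_pos: [0.5703, 0.1417, 0.2392]
tcp_rot: [-2.216, -2.227, 0.0]
ft_force: [0.5, -0.5, -2.6]
grip_width: 0.0117
grip_force: 45.0
```

```bash
python3 - <<'E'
from h import *
plan(.57,.141,.239,np.radians(.3),1)
plan(.57,.141,.239,np.radians(.3),1)
E
```

```text
[-0.0007, -0.0004, 0.0002, -0.0002, 0.0001, -0.0004]
t 6.33 p [0.5703 0.1417 0.2392] f [ 0.5  -0.53 -2.61]
[-0.0007, -0.0004, 0.0002, -0.0002, 0.0001, -0.0004]
t 6.33 p [0.5703 0.1417 0.2392] f [ 0.5  -0.53 -2.61]
```

Now I feel forward slowly.

Emit:
jog_arm(deltas=[[0, 0.0015, 0, 0, 0, 0], [0, 0.0015, 0, 0, 0, 0], [0, 0.0015, 0, 0, 0, 0], [0, 0, 0, 0, 0, 0]])

```text
clock: 6.67
tool_pos: [0.5742, 0.1421, 0.2395]
tcp_rot: [2.215, 2.227, 0.0]
ft_force: [-0.3, 0.4, -2.2]
grip_width: 0.0117
grip_force: 45.0
```

Emit:
jog_arm(deltas=[[0, 0.001, 0, 0, 0, 0], [0, 0.001, 0, 0, 0, 0], [0, 0, 0, 0, 0, 0]])

```text
clock: 6.92
tool_pos: [0.5762, 0.1421, 0.2395]
tcp_rot: [2.215, 2.228, -0.0]
ft_force: [0.4, -0.2, -2.7]
grip_width: 0.012
grip_force: 45.0
```

Emit:
jog_arm(deltas=[[0, 0.001, 0, 0, 0, 0], [0, 0.001, 0, 0, 0, 0], [0, 0, 0, 0, 0, 0]])

```text
clock: 7.17
tool_pos: [0.5783, 0.1421, 0.2394]
tcp_rot: [2.215, 2.227, 0.0]
ft_force: [-0.3, -0.2, -1.6]
grip_width: 0.0116
grip_force: 45.0
```

Emit:
jog_arm(deltas=[[0, 0.001, 0, 0, 0, 0], [0, 0.001, 0, 0, 0, 0], [0, 0, 0, 0, 0, 0]])

```text
clock: 7.42
tool_pos: [0.5799, 0.1422, 0.2393]
tcp_rot: [-2.215, -2.227, 0.001]
ft_force: [-4.1, -0.1, -1.1]
grip_width: 0.0118
grip_force: 45.0
```

Emit:
jog_arm(deltas=[[0, 0.001, 0, 0, 0, 0], [0, 0, 0, 0, 0, 0]])

```text
clock: 7.58
tool_pos: [0.5809, 0.1422, 0.2393]
tcp_rot: [-2.215, -2.227, 0.001]
ft_force: [-4.2, -0.0, -2.0]
grip_width: 0.0119
grip_force: 45.0
```

Emit:
jog_arm(deltas=[[0, 0.001, 0, 0, 0, 0], [0, 0, 0, 0, 0, 0]])

```text
clock: 7.75
tool_pos: [0.582, 0.1422, 0.2393]
tcp_rot: [-2.215, -2.227, 0.001]
ft_force: [-4.4, -0.7, -2.0]
grip_width: 0.0117
grip_force: 45.0
```

The force stays near 4 N while the arm advances, so the gate is yielding.

Emit:
jog_arm(deltas=[[0, 0.001, 0, 0, 0, 0], [0, 0.001, 0, 0, 0, 0], [0, 0.001, 0, 0, 0, 0], [0, 0, 0, 0, 0, 0]])

```text
clock: 8.08
tool_pos: [0.5851, 0.1422, 0.2394]
tcp_rot: [-2.215, -2.227, 0.0]
ft_force: [-5.5, -0.2, -1.0]
grip_width: 0.0121
grip_force: 45.0
```

Emit:
jog_arm(deltas=[[0, 0.001, 0, 0, 0, 0], [0, 0.001, 0, 0, 0, 0], [0, 0.001, 0, 0, 0, 0], [0, 0, 0, 0, 0, 0]])

```text
clock: 8.42
tool_pos: [0.588, 0.1422, 0.2393]
tcp_rot: [-2.215, -2.227, 0.001]
ft_force: [-6.2, -1.6, -2.4]
grip_width: 0.0117
grip_force: 45.0
```

Emit:
jog_arm(deltas=[[0, 0.001, 0, 0, 0, 0], [0, 0.001, 0, 0, 0, 0], [0, 0.001, 0, 0, 0, 0], [0, 0, 0, 0, 0, 0]])

```text
clock: 8.75
tool_pos: [0.5909, 0.1422, 0.2392]
tcp_rot: [-2.215, -2.227, 0.002]
ft_force: [-6.6, -0.1, -2.5]
grip_width: 0.0115
grip_force: 45.0
```

Emit:
jog_arm(deltas=[[0, 0.001, 0, 0, 0, 0], [0, 0, 0, 0, 0, 0]])

```text
clock: 8.92
tool_pos: [0.5918, 0.1422, 0.2391]
tcp_rot: [-2.215, -2.227, 0.002]
ft_force: [-6.1, 0.6, -3.9]
grip_width: 0.0121
grip_force: 45.0
```

Emit:
jog_arm(deltas=[[0, 0.001, 0, 0, 0, 0], [0, 0, 0, 0, 0, 0]])

```text
clock: 9.08
tool_pos: [0.5928, 0.1422, 0.2391]
tcp_rot: [-2.215, -2.227, 0.002]
ft_force: [-7.5, 0.1, -2.1]
grip_width: 0.0118
grip_force: 45.0
```

Emit:
jog_arm(deltas=[[0, 0.001, 0, 0, 0, 0], [0, 0, 0, 0, 0, 0]])

```text
clock: 9.25
tool_pos: [0.5938, 0.1423, 0.239]
tcp_rot: [-2.214, -2.227, 0.002]
ft_force: [-6.7, 0.3, -4.5]
grip_width: 0.0118
grip_force: 45.0
```

Emit:
jog_arm(deltas=[[0, 0.001, 0, 0, 0, 0], [0, 0, 0, 0, 0, 0], [0, 0, 0, 0, 0, 0]])

```text
clock: 9.5
tool_pos: [0.5947, 0.1422, 0.2389]
tcp_rot: [-2.214, -2.227, 0.002]
ft_force: [-6.4, 0.1, -3.2]
grip_width: 0.0117
grip_force: 45.0
```

Emit:
jog_arm(deltas=[[0, 0, 0.001, 0, 0, 0], [0, 0, 0.001, 0, 0, 0], [0, 0, 0.001, 0, 0, 0], [0, 0, 0, 0, 0, 0]])

```text
clock: 9.83
tool_pos: [0.5948, 0.1422, 0.2359]
tcp_rot: [-2.215, -2.227, 0.002]
ft_force: [-5.2, 0.7, -4.7]
grip_width: 0.0118
grip_force: 45.0
```

Emit:
jog_arm(deltas=[[0, 0, 0.001, 0, 0, 0], [0, 0, 0.001, 0, 0, 0], [0, 0, 0, 0, 0, 0]])

```text
clock: 10.08
tool_pos: [0.5949, 0.1422, 0.2339]
tcp_rot: [-2.215, -2.227, 0.001]
ft_force: [-5.1, 0.4, -5.9]
grip_width: 0.0117
grip_force: 45.0
```

Emit:
jog_arm(deltas=[[0, 0, 0.001, 0, 0, 0], [0, 0, 0, 0, 0, 0]])

```text
clock: 10.25
tool_pos: [0.595, 0.1422, 0.233]
tcp_rot: [-2.215, -2.227, 0.001]
ft_force: [-3.6, 0.3, -5.1]
grip_width: 0.0122
grip_force: 45.0
```

Emit:
jog_arm(deltas=[[0, 0, 0.001, 0, 0, 0], [0, 0, 0, 0, 0, 0]])

```text
clock: 10.42
tool_pos: [0.5951, 0.1422, 0.2321]
tcp_rot: [-2.215, -2.227, 0.001]
ft_force: [-2.2, 0.9, -7.5]
grip_width: 0.0119
grip_force: 45.0
```

Emit:
jog_arm(deltas=[[0, 0, 0.001, 0, 0, 0], [0, 0, 0.001, 0, 0, 0], [0, 0, 0, 0, 0, 0]])

```text
clock: 10.67
tool_pos: [0.5951, 0.1422, 0.23]
tcp_rot: [-2.215, -2.227, 0.0]
ft_force: [-1.5, -0.2, -8.2]
grip_width: 0.0113
grip_force: 45.0
```

Emit:
jog_arm(deltas=[[0, 0, 0.001, 0, 0, 0], [0, 0, 0.001, 0, 0, 0], [0, 0, 0, 0, 0, 0]])

```text
clock: 10.92
tool_pos: [0.5956, 0.1422, 0.2286]
tcp_rot: [2.215, 2.227, 0.002]
ft_force: [-0.7, -0.0, -1.9]
grip_width: 0.0116
grip_force: 45.0
```

Emit:
jog_arm(deltas=[[0, 0, 0.001, 0, 0, 0], [0, 0, 0.001, 0, 0, 0], [0, 0, 0, 0, 0, 0]])

```text
clock: 11.17
tool_pos: [0.5953, 0.1422, 0.2266]
tcp_rot: [2.215, 2.227, 0.001]
ft_force: [0.3, -0.1, -2.4]
grip_width: 0.0117
grip_force: 45.0
```

Emit:
jog_arm(deltas=[[0, 0.001, 0.001, 0, 0, 0], [0, 0.001, 0.001, 0, 0, 0], [0, 0, 0.001, 0, 0, 0], [0, 0, 0.001, 0, 0, 0], [0, 0, 0, 0, 0, 0]])

```text
clock: 11.58
tool_pos: [0.597, 0.1422, 0.2222]
tcp_rot: [-2.215, -2.227, 0.001]
ft_force: [0.6, 0.0, -2.3]
grip_width: 0.0116
grip_force: 45.0
```

Emit:
jog_arm(deltas=[[0, 0, 0.001, 0, 0, 0], [0, 0, 0, 0, 0, 0]])

```text
clock: 11.75
tool_pos: [0.5971, 0.1423, 0.2213]
tcp_rot: [-2.215, -2.227, 0.0]
ft_force: [-0.1, -0.6, -3.0]
grip_width: 0.0117
grip_force: 45.0
```

Emit:
jog_arm(deltas=[[0, 0, 0.0005, 0, 0, 0], [0, 0, 0, 0, 0, 0]])

```text
clock: 11.92
tool_pos: [0.5971, 0.1423, 0.2209]
tcp_rot: [-2.215, -2.228, 0.0]
ft_force: [0.6, 0.5, -3.2]
grip_width: 0.0118
grip_force: 45.0
```

Emit:
jog_arm(deltas=[[0, 0, 0.0005, 0, 0, 0], [0, 0, 0.0005, 0, 0, 0], [0, 0, 0, 0, 0, 0]])

```text
clock: 12.17
tool_pos: [0.5974, 0.1423, 0.2205]
tcp_rot: [2.215, 2.227, 0.001]
ft_force: [-0.3, -0.5, 1.9]
grip_width: 0.0114
grip_force: 45.0
```

Emit:
jog_arm(deltas=[[0, 0, 0.0005, 0, 0, 0], [0, 0, 0.0005, 0, 0, 0], [0, 0, 0, 0, 0, 0]])

```text
clock: 12.42
tool_pos: [0.5976, 0.1423, 0.2201]
tcp_rot: [2.214, 2.227, 0.003]
ft_force: [0.1, 0.4, 6.9]
grip_width: 0.0118
grip_force: 45.0
```

```bash
python3 - <<'E'
from h import *
ps=imaging.get_image('scene')
cv2.imwrite('pics/m6.png',cv2.resize(ps['frame'][140:240,256:389],(798,600),interpolation=cv2.INTER_CUBIC))
E
```

```text
(no output)
```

View pics/m6.png

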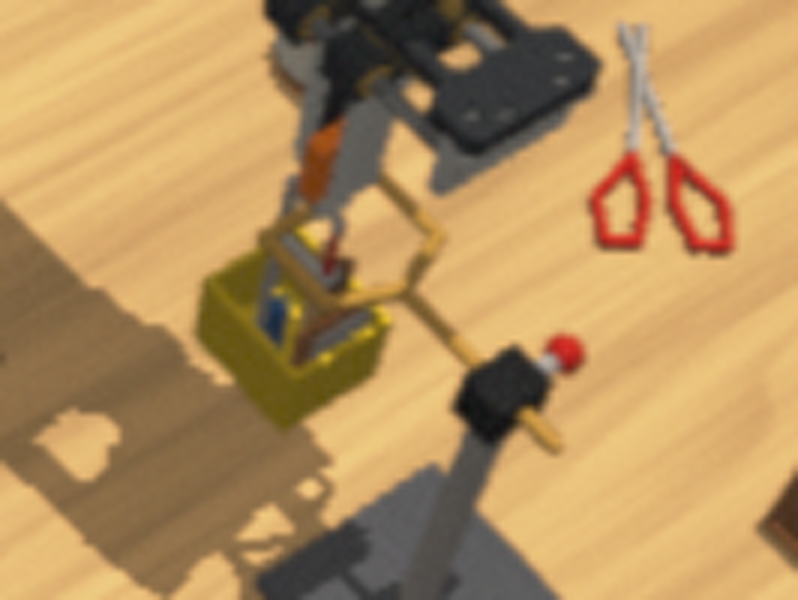

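The bar is inside the crown and the red gate at (335,245) is shut behind it. I'll take off the excess press and let go.

Emit:
jog_arm(deltas=[[0, 0, -0.0005, 0, 0, 0], [0, 0, -0.0004, 0, 0, 0], [0, 0, 0, 0, 0, 0], [0, 0, 0, 0, 0, 0]])

```text
clock: 12.8
tool_pos: [0.5975, 0.1423, 0.2202]
tcp_rot: [2.215, 2.227, 0.002]
ft_force: [4.9, 0.2, 3.4]
grip_width: 0.0117
grip_force: 45.0
```

Emit:
jog_arm(deltas=[[0, 0, 0, 0, 0, 0], [0, 0, 0, 0, 0, 0]], force=8)

```text
clock: 12.97
tool_pos: [0.5974, 0.1423, 0.2202]
tcp_rot: [2.215, 2.227, 0.001]
ft_force: [6.0, 0.8, 4.3]
grip_width: 0.0117
grip_force: 8.0
```

Emit:
jog_arm(deltas=[[0, 0.0005, 0, 0, 0, 0], [0, 0, 0, 0, 0, 0], [0, 0, 0, 0, 0, 0]])

```text
clock: 13.22
tool_pos: [0.5976, 0.1423, 0.2201]
tcp_rot: [2.215, 2.228, 0.0]
ft_force: [2.7, 0.1, 6.1]
grip_width: 0.0118
grip_force: 8.0
```

Emit:
jog_arm(deltas=[[0, 0.0003, -0.0003, 0, 0, 0], [0, 0, 0, 0, 0, 0], [0, 0, 0, 0, 0, 0]])

```text
clock: 13.47
tool_pos: [0.5977, 0.1423, 0.2201]
tcp_rot: [-2.215, -2.227, 0.001]
ft_force: [0.5, -0.2, 4.9]
grip_width: 0.0119
grip_force: 8.0
```

Emit:
jog_arm(deltas=[[0, 0, -0.0004, 0, 0, 0], [0, 0, 0, 0, 0, 0], [0, 0, 0, 0, 0, 0]], force=3)

```text
clock: 13.72
tool_pos: [0.5977, 0.1423, 0.2202]
tcp_rot: [-2.215, -2.227, 0.001]
ft_force: [0.4, 0.7, 1.3]
grip_width: 0.0119
grip_force: 3.0
```

Emit:
jog_arm(deltas=[[0, 0, 0, 0, 0, 0], [0, 0, 0, 0, 0, 0], [0, 0, 0, 0, 0, 0]], gripper=0.015)

```text
clock: 13.97
tool_pos: [0.5977, 0.1422, 0.2202]
tcp_rot: [-2.215, -2.227, 0.001]
ft_force: [-0.1, 0.2, 0.3]
grip_width: 0.0149
grip_force: 0.0
```

Emit:
jog_arm(deltas=[[0, 0, 0, 0, 0, 0], [0, 0, 0, 0, 0, 0], [0, 0, 0, 0, 0, 0], [0, 0, 0, 0, 0, 0], [0, 0, 0, 0, 0, 0]], gripper=0.045)

```text
clock: 14.38
tool_pos: [0.5979, 0.1423, 0.2206]
tcp_rot: [2.215, 2.228, -0.0]
ft_force: [0.3, -0.7, -0.1]
grip_width: 0.0436
grip_force: 0.0
```

```bash
python3 - <<'E'
from h import *
ps=imaging.get_image('scene')
cv2.imwrite('pics/m7.png',cv2.resize(ps['frame'][140:240,256:389],(798,600),interpolation=cv2.INTER_CUBIC))
E
```

```text
(no output)
```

View pics/m7.png

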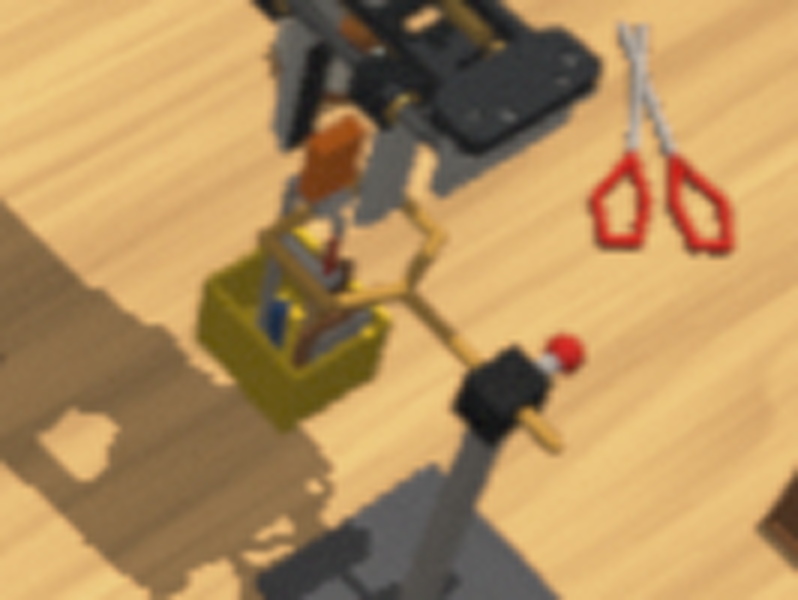

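The fingers are open on both sides of the grip at (335,160), and the caddy hangs upright. I'll retreat straight up and let it settle.

Emit:
jog_arm(deltas=[[0, 0, -0.01, 0, 0, 0], [0, 0, -0.02, 0, 0, 0], [0, 0, -0.03, 0, 0, 0], [0, 0, -0.03, 0, 0, 0], [0, 0, -0.03, 0, 0, 0]])

```text
clock: 14.85
tool_pos: [0.5976, 0.1422, 0.3429]
tcp_rot: [2.215, 2.227, 0.001]
ft_force: [0.3, 0.3, -0.1]
grip_width: 0.045
grip_force: 0.0
```

Emit:
jog_arm(deltas=[[0, -0.02, 0, 0, 0, 0], [0, -0.04, 0, 0, 0, 0], [0, -0.04, 0, 0, 0, 0], [0, -0.03, 0, 0, 0, 0], [0, 0, 0, 0, 0, 0]])

```text
clock: 15.27
tool_pos: [0.4643, 0.1417, 0.3427]
tcp_rot: [2.213, 2.228, 0.004]
ft_force: [1.3, 0.6, 1.7]
grip_width: 0.0447
grip_force: 0.0
```

Emit:
jog_arm(deltas=[[0, 0, 0, 0, 0, 0], [0, 0, 0, 0, 0, 0], [0, 0, 0, 0, 0, 0], [0, 0, 0, 0, 0, 0], [0, 0, 0, 0, 0, 0]])

```text
clock: 15.68
tool_pos: [0.4685, 0.1415, 0.3401]
tcp_rot: [-2.215, -2.227, 0.001]
ft_force: [1.0, 0.8, -0.7]
grip_width: 0.0449
grip_force: 0.0
```

```bash
python3 - <<'E'
from h import *
a=imaging.get_image('scene')['frame'].astype(int)
for i in range(12): imaging.get_image('top')
b=imaging.get_image('scene')['frame']
d=np.abs(a-b)[140:240,256:389];print('diff',d.max(),d.mean())
cv2.imwrite('pics/m8.png',cv2.resize(b[140:240,256:389],(798,600),interpolation=cv2.INTER_CUBIC))
E
```

```text
diff 45 1.140125313283208
```

View pics/m8.png

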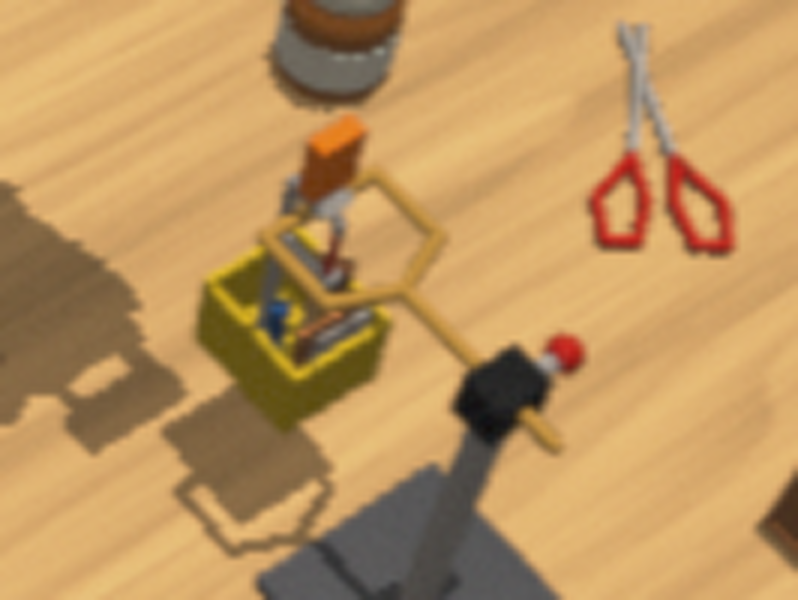

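The caddy hangs upright from the bar, with the gate at (335,245) shut. I'll wait a moment for any leftover swing to stop, then hand in.

```bash
python3 - <<'E'
from h import *
for k in range(3):
    a=imaging.get_image('scene')['frame'].astype(int)
    for i in range(14): imaging.get_image('top')
    b=imaging.get_image('scene')['frame'].astype(int)
    d=np.abs(a-b);print('caddy',d[160:215,288:322].max(),d[160:215,288:322].mean(),'scissors',d[140:190,355:385].max(),d[140:190,355:385].mean())
print(job.finish_job())
E
```

```text
caddy 15 1.3249554367201426 scissors 9 1.0273333333333334
caddy 13 1.3254901960784313 scissors 10 0.9828888888888889
caddy 15 1.3199643493761142 scissors 7 1.0166666666666666
the job is handed in; nothing more can be done
None
```

The caddy hangs upright and still from the ring's front bar with the gate shut behind it; the gripper has let go, and the job was handed in at about 18 s, with the other things on the bench not touched.

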